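# Draw the sagging bolt and hold the spice crate's gate ajar

### The arm

A 6-joint arm with a two-finger parallel gripper is mounted at the origin on a cart in front of the work surface, level with it; the furniture and walls round the work are solid. World frame = base frame: x ahead of the robot, y to its left, z up, the work surface at z = 0. Lengths are in mm, angles in rad, forces in N, time in s.
With the tool pointing down it reaches from about 275 to 1000 mm from the base axis. Payload 8.4 kg.
Tool frame: the origin (TCP) lies on the centre line of the jaws, within the pads' length; the fingertips stand 17 mm ahead of it and the grasp point (between the pads) lies 2 mm behind it; z points along the fingers, y is the line along which they close (so a half turn about z gives the same grasp; the last joint's range is limited). The gripper opens to 85 mm and grips with 20 to 120 N. Pads are 22 mm wide; open, the fingers measure 114 mm over their backs; the gripper's body (76 mm by 85 mm) begins 54 mm behind the grasp point. The pads swing forward as they close: fully open they stand 13 mm farther back than shut.
Start: joints at [1.118, 0.353, 1.633, -0, 1.155, -0.002], TCP at [272.303, 562.565, 248.281] pointing down, gripper open.
Joint ranges: [-2.63, 2.63], [-0.92, 2.1], [0.06, 2.66], [-1.3, 4.44], [0, 2.69], [-3.02, 3.02]. Speed limits (rad/s): [2.22, 2.22, 2.79, 3.14, 3.14, 3.14].

### API

Orientations are given as [roll, pitch, yaw] about the fixed x, y, z axes, in that order (R = Rz(yaw) Ry(pitch) Rx(roll)).
In Python, from rig import r, eyes gives the robot as it stands. The module is installed in compiled form; this text tells all that it offers.
- The arm moves only by the shell command python3 -m inch 'ROWS' [FORCE]. ROWS is JSON, a list of rows, each a list of 7 numbers: the shift along the tool's x, y, z in m, then the turn, a rotation vector about the tool's x, y, z in degrees, then the closure, from -1 (fully open) to 1 (shut). In form: [[x, y, z, rx, ry, rz, gripper], ...]. A call has 1 to 8 rows; each row shifts and turns the commanded pose from where the row before left it, along the tool's axes as they then stand; what a row does not reach is not made up. A row lasts 1/10 s, in which the tool goes at most 50 mm and 8.59 degrees, less where a joint would pass 70% of its speed; a pose out of reach is approached as far as the arm can. A call with a gripper value outside its range is refused whole. The fingers move at their own pace and stop on an object; FORCE is the grip in N (left out, the last holds). Time passes only in rows, so rows that do not move let the fingers close. It gives the time, the measured TCP pose, the force, the opening and the grip force at its end, in the units of the state.
- r.sense(): the state, without advancing time (a new reading comes with each control period).
- eyes.grab_frame(name): name is "scene" or "top" or "wrist"; returns a dict with "img" (400x640x3 uint8, blue, green, red), "fx", "fy", "cx", "cy" (pixels), "R" (3x3) and "t" (3): a world point X has camera coordinates R X + t; the wrist camera has in their place "hand_eye" (4x4, takes a point from camera to tool coordinates, whose origin is the TCP and whose axes are the flange's). Camera axes: x right, y down, z forward; pixel columns grow to the right and rows downward; lengths in mm; the calibration is good to about 2 mm. A picture is of the moment at which its call begins: read the wrist's pose just before it. There is no depth.
- r.sign_off(): hands the job in; it is judged then, once.
The state is a dict: "clock": time; "qpos": joint angles; "qvel": joint speeds; "joint_efforts": joint torques, N m; "eef_pos": TCP position; "tcp_rot": TCP orientation; "contact_force": force on the tool from outside, world axes, zero at the start; "wrist_torque": the same for the moment, N m; "opening": opening from 0.0 (shut) to 1.0 (fully open); "grasp_force": force on a finger pad.
Only numpy, scipy, OpenCV 4.12 (cv2) and the standard library are available. Lean on these libraries where they do the work, as an engineer would, in place of code of your own. Each camera call takes 0.05 s, during which the arm holds its last target. There are 200 camera calls.

### The job

I need to reach into the slatted spice crate: draw the barrel bolt on its front gate fully back, lifting the sagging bolt so that its end collar passes over the bent-up lip of the keeper instead of being forced against it, then swing the gate toward you until its free edge stands about a hand's width (8 cm) open. The gate springs shut by itself, so finish still holding it there, steady, with the bolt drawn back; never let it swing wide, and leave the jars, the mill, the salt shaker and the timer standing where they are.

Things in the scene. Friction and masses are not known exactly. Their poses are not given: they have to be found in the camera images.
- crate: Open-topped slatted wooden spice crate, fixed to the worktop, 160 deep (x), 270 wide (y), 140 mm high. Origin: centre of its underside; z up; its front with the gate faces its own -x, toward the robot. The gate sits between a 30 mm post at its left (+y, hinge side) and a 35 mm post at its right (-y), which carries the keeper.
- gate_hinge (a point): Point on the gate's upright hinge line, level with the gate's top (z = 140 mm); x = -73, y = +102 mm in the crate's frame. Its axes turn with the gate (those of the crate while shut): the gate runs from here 198 mm along -y to its free edge, 14 mm thick, lower edge 22 mm over the worktop.
- gate (a joint): Opening angle of the gate, rad: 0 shut, up to 1.2; the free edge swings out to crate -x (clockwise from above). A spring shuts it: 0.25 N m when shut, 0.45 N m at 0.4 rad (4 N at the knob); it never stays open by itself. Free edge 80 mm open at 0.41 rad. While the bolt is home it only rattles, about 0.03 rad.
- bolt (a joint): Travel of the bolt along the gate toward the hinge, m: 0 home in the keeper, 0.038 fully back. Starts at 0 to 0.004. Friction about 1 N; it stays where left. From about 0.006 the end collar stands against the keeper's lip unless lifted; from about 0.027 it is clear of the keeper and the gate is free.
- bolt_lift (a joint): Height of the bolt over its sagged rest in its tall staples, m: 0 sagged (it falls back by its weight, 1 to 2 N, when let go), 0.016 against the top of the staples. At least 0.009 is needed for the collar to pass the lip; 0.012 is comfortable. Once drawn past 0.020 it may sag again.
- knob (a point): Point on the axis of the bolt's upright round dark steel knob, z = 163 mm while sagged. Knob 17 mm thick from 12 mm below to 12 mm above this point, rim 22 mm wide above that, ending 26 mm above it. Axes turn with the gate: +y = drawing direction, -x = away from the gate's front. Gate and staples round it end at z = 140 mm; it can be grasped from above at any yaw.
- bolt_shank (a point): Point on the bolt's shank straight under the knob, 58 mm below knob, joined to it by a 10 mm stem. Shank 8 mm thick, along the gate, 17 mm in front of the gate's face. With the bolt home it lies 140 mm along -y and 24 mm along -x from the hinge line.
- keeper (a point): Top edge of the keeper's bent-up lip, z = 100 mm, on the right-hand post, under the bolt's shank. The bolt's end has a collar 24 mm across and 10 mm long that sits behind the lip (on its -y side), 7 mm lower than its edge while sagged; a front cheek holds the collar to the post.
- pepper_mill: Bystander inside the crate: dark wooden pepper mill, 58 mm wide, 130 mm tall, standing; origin at the centre of its underside.
- spice_jar_a: Bystander inside the crate: brown spice jar with black cap, 41 mm wide, 95 mm tall, standing; origin at the centre of its underside.
- spice_jar_b: Bystander inside the crate: green spice jar with black cap, 41 mm wide, 95 mm tall, standing; origin at the centre of its underside.
- egg_timer: Bystander on the worktop to the right of the crate: round kitchen timer, 59 mm wide and tall; origin at the centre of its underside. Further right stands the fixed black swan-neck tap over the sink: it fills about x = 0.52 to 0.79, y = -0.57 to -0.48 in the room, up to 0.41 m high; an arm coming from the right must draw in and pass in front of it.
- salt_shaker: Bystander on the worktop to the left of the crate: salt shaker, 44 mm wide, 90 mm tall; origin at the centre of its underside.

How it is judged (in metres and radians):
On the way:
1. the bolt is drawn clear of the keeper, the gate not yet ajar (value of joint bolt above 0.028 m and value of joint gate below 0.2 rad), for 0.1 s.
At the end, for the whole second after the job is handed in: The gate stands 0.25 to 0.60 rad open (free edge 5 to 11 cm), slower than 0.1 rad/s, the bolt is drawn back by more than 27 mm, and the fingers hold the gate or its bolt (over 0.5 N) (value of joint gate between 0.25 and 0.6 rad and velocity of joint gate between -0.1 and 0.1 rad/s and value of joint bolt above 0.027 m and contact force between the fingers and gate above 0.5 N); the arm keeps its last pose, push and grip.
It fails at once if the gate swings wide (over 0.85 rad) (value of joint gate above 0.85 rad).
It fails at once if the bolt is forced against the keeper (over 40 N) (contact force between bolt and crate above 40 N).
It fails at once if a bystander is shifted over 3 cm or knocked over (distance of any of pepper_mill, spice_jar_a, spice_jar_b, egg_timer, salt_shaker from where it was at the start of the episode above 0.03 m or angle between any of pepper_mill, spice_jar_a, spice_jar_b, egg_timer, salt_shaker's own z axis and vertical above 0.5 rad).
It also fails if it takes over 34 s, if anything falls off the work surface, if the arm or the gripper's body presses on something with over 40 N, if the wrist force passes 120 N, or if a joint passes its speed limit or range.

## Working session

There is one attempt and no reset: what is moved stays moved. The work goes in short steps, Python scripts to look and compute and a shell command to move; the robot and the scene stay as the last step left them, time stands still between calls to the robot, and variables do not carry over. Pictures are saved under pics/ and viewed, at most 10 in all, crops included, and the job is handed in when it is done.

```bash
mkdir -p pics
python3 - <<'E'
from rig import r, eyes
import cv2,pickle
s=r.sense();print(s)
d={}
for n in("scene","top","wrist"):
    f=eyes.grab_frame(n);d[n]=f;cv2.imwrite(f"pics/a_{n}.png",f["img"])
    print(n,{k:v for k,v in f.items() if k!="img"})
pickle.dump(d,open("a.pkl","wb"))
E
```

```text
{'clock': 0.0, 'qpos': array([ 1.11762522e+00,  3.53662064e-01,  1.63413025e+00,  1.40793624e-05,
        1.15521935e+00, -2.41302988e-03]), 'qvel': array([-1.43559391e-03, -5.85747861e-05, -5.73463697e-05, -2.58792408e-04,
       -3.01156415e-04,  9.15513662e-04]), 'joint_efforts': array([-1.78270202e-03, -6.05251551e+01, -3.42074847e+01, -8.98556254e-05,
        9.31883493e-03,  4.70479335e-06]), 'eef_pos': array([272.08336786, 562.16036947, 247.55464383]), 'tcp_rot': array([-3.14017367e+00, -1.62969806e-05,  2.69082887e+00]), 'contact_force': array([ 0.99244325, -0.40857329, -0.21366201]), 'wrist_torque': array([-0.01131145,  0.00720099, -0.00947741]), 'grasp_force': 0.0, 'opening': 1.001005273820356}
scene {'fx': 461.2252879393761, 'fy': 461.2252879393761, 'cx': 318.0756312784638, 'cy': 192.4481332525793, 'R': array([[ 0.85557656, -0.51746404,  0.0148231 ],
       [-0.348578  , -0.59703705, -0.72252345],
       [ 0.38272984,  0.61300712, -0.69118749]]), 't': array([-505.6433022 ,  334.9549472 ,  834.21663777])}
top {'fx': 392.094836666731, 'fy': 392.094836666731, 'cx': 318.58915877691413, 'cy': 197.68406427599913, 'R': array([[-0.01844053, -0.99975918,  0.01189677],
       [-0.99577198,  0.01729344, -0.09021701],
       [ 0.08998954, -0.01351012, -0.99585107]]), 't': array([ 66.35586008, 627.33215499, 943.89853703])}
wrist {'fx': 304.25313270853803, 'fy': 304.25313270853803, 'cx': 323.08350246541875, 'cy': 200.65624976768177, 'hand_eye': array([[-9.77891442e-04, -9.46961952e-01, -3.21344215e-01,
         8.33159233e+01],
       [ 9.99999323e-01, -1.12860834e-03,  2.82744703e-04,
         7.59498121e-01],
       [-6.30420237e-04, -3.21343721e-01,  9.46962415e-01,
        -1.25310798e+02],
       [ 0.00000000e+00,  0.00000000e+00,  0.00000000e+00,
         1.00000000e+00]])}
```

View pics/a_scene.png

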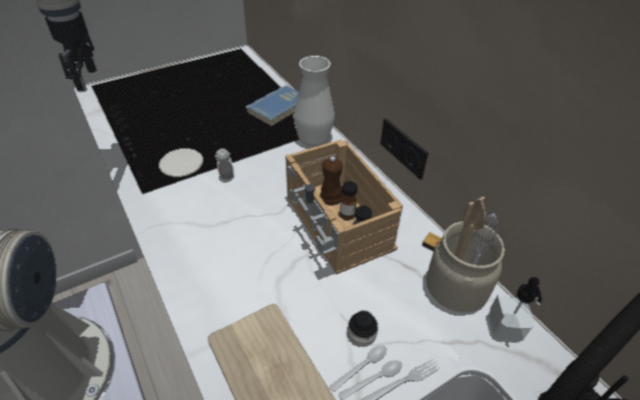

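View pics/a_top.png

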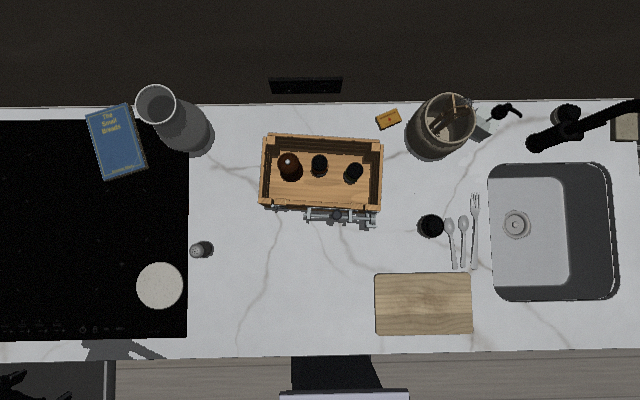

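Scene view: the crate's gate front runs from about (288,165) to (335,265), with the knob near (310,190). Top view: the crate spans about (262–383, 133–215), with the bolt hardware at (305–378, 208–225) and the knob near (336,215). I'll enlarge both.

Run:
```python
import cv2,numpy as np
a=cv2.imread("pics/a_scene.png")[140:280,270:410];b=cv2.imread("pics/a_top.png")[125:235,250:390]
a=cv2.resize(a,None,fx=4,fy=4,interpolation=2);b=cv2.resize(b,None,fx=4,fy=4,interpolation=2)
a=a[:, :400] 
b=cv2.convertScaleAbs(b,alpha=1.3)
c=np.zeros((560,800,3),np.uint8);c[:560,:400]=a
b2=cv2.resize(cv2.imread("pics/a_top.png")[165:235,300:390],(400,311),interpolation=2)
c[:311,400:]=cv2.convertScaleAbs(b2,alpha=1.3)
cv2.imwrite("pics/crop.png",c)
```

```text
(no output)
```

View pics/crop.png

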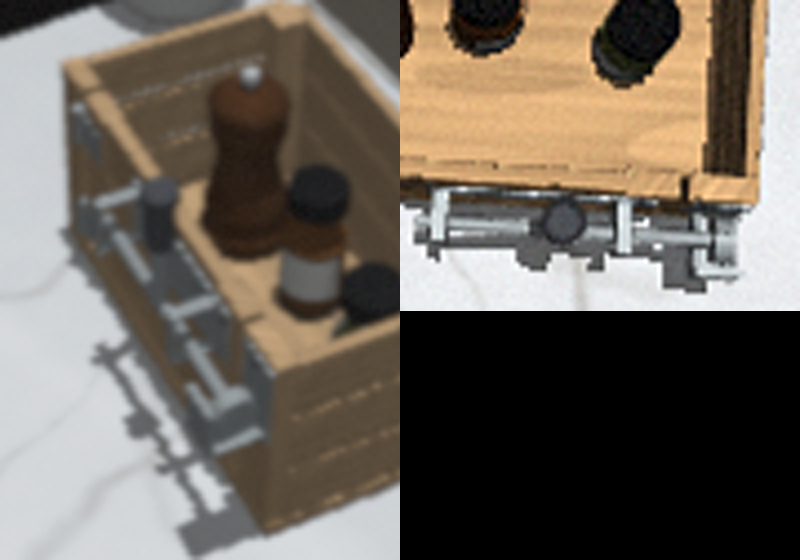

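In the crop, the knob's top is at scene (310,187) and top (336.7,214). The crate's front top corners are at scene (286,156) and (337,233). The front right corner is at top (380,210).

```bash
cat > h.py <<'E'
import numpy as np
from scipy.spatial.transform import Rotation as Ro
def ray(f,u,v,T=None):
    d=np.array([(u-f["cx"])/f["fx"],(v-f["cy"])/f["fy"],1.])
    if "R" in f: return -f["R"].T@f["t"], f["R"].T@d
    M=T@f["hand_eye"]; return M[:3,3],M[:3,:3]@d
def tool(s):
    T=np.eye(4);T[:3,:3]=Ro.from_euler("xyz",s["tcp_rot"]).as_matrix();T[:3,3]=s["eef_pos"];return T
def plane(rr,z): o,d=rr;return o+d*(z-o[2])/d[2]
def tri(rs):
    A=0;b=0
    for o,d in rs:
        d=d/np.linalg.norm(d);P=np.eye(3)-np.outer(d,d);A=A+P;b=b+P@o
    p=np.linalg.solve(A,b);return p,[np.linalg.norm((np.eye(3)-np.outer(d,d)/(d@d))@(p-o)) for o,d in rs]
E
python3 - <<'E'
import pickle;from h import *
d=pickle.load(open("a.pkl","rb"));S,T=d["scene"],d["top"]
print("knob",tri([ray(S,310,187.5),ray(T,336.7,214.3)]))
print("knob z185",plane(ray(S,310,187.5),187),plane(ray(T,336.7,214.3),187))
L=plane(ray(S,286.25,156.25),140);R=plane(ray(S,337,233.25),140);print(L,R,R-L,np.arctan2((L-R)[0],-(L-R)[1]))
print("R tri",tri([ray(S,337,233.25),ray(T,380.3,210.5)]))
for z in(140,):print(plane(ray(T,380.3,210.5),z),plane(ray(T,259.7,206),z),plane(ray(T,383,145),z))
E
```

```text
knob (array([579.81503881,  19.8843195 , 181.34992794]), [np.float64(0.6604148662173533), np.float64(0.6604148662170486)])
knob z185 [577.35715878  14.43402175 187.        ] [578.95991628  20.51851966 187.        ]
[609.09825392 177.90399077 140.        ] [582.01494458 -82.94546525 140.        ] [ -27.08330934 -260.84945602    0.        ] 3.0381359932445657
R tri (array([586.92089729, -78.46723492, 133.01419999]), [np.float64(1.3988024348486847), np.float64(1.398802434848663)])
[587.78067791 -77.94198391 140.        ] [602.29851729 185.54898724 140.        ] [733.39156369 -88.71738893 140.        ]
```

The knob's top is at about (579,18), z about 185, and the crate yaw is about -0.075. I'll move above it at a safe height.

```bash
python3 -m inch '[[-0.038,-0.0277,-0.004,0,0,0,-1],[-0.038,-0.0277,-0.004,0,0,0,-1],[-0.038,-0.0277,-0.004,0,0,0,-1],[-0.038,-0.0277,-0.004,0,0,0,-1],[-0.038,-0.0277,-0.004,0,0,0,-1],[-0.038,-0.0277,-0.004,0,0,0,-1],[-0.038,-0.0277,0,0,0,0,-1],[-0.038,-0.0277,0,0,0,0,-1]]' 40; python3 -m inch '[[-0.038,-0.0277,0,0,0,0,-1],[-0.038,-0.0277,0,0,0,0,-1],[-0.038,-0.0277,0,0,0,0,-1],[-0.038,-0.0277,0,0,0,0,-1],[-0.038,-0.0277,0,0,0,0,-1],[0,0,0,0,0,-7.2,-1],[0,0,0,0,0,-7.2,-1],[0,0,0,0,0,-7.2,-1]]'
python3 -m inch '[[0,0,0,0,0,0,-1],[0,0,0,0,0,0,-1]]'
python3 - <<'E'
from rig import r, eyes
import cv2,pickle
s=r.sense();f=eyes.grab_frame("wrist");print(s["eef_pos"],s["tcp_rot"],s["qpos"])
cv2.imwrite("pics/w1.png",f["img"]);pickle.dump((s,f),open("w1.pkl","wb"))
E
```

```text
clock: 0.95
eef_pos: [449.9, 228.9, 272.5]
tcp_rot: [3.141, 0.0, 2.691]
contact_force: [0.3, 0.8, -0.4]
opening: 1.002
grasp_force: 0.0
clock: 1.75
eef_pos: [560.0, 22.6, 271.9]
tcp_rot: [-3.142, -0.001, 3.072]
contact_force: [-0.3, -0.0, -1.1]
opening: 1.001
grasp_force: 0.0
clock: 1.95
eef_pos: [559.9, 23.3, 272.1]
tcp_rot: [-3.142, -0.0, 3.064]
contact_force: [0.3, 0.8, -0.1]
opening: 1.004
grasp_force: 0.0
[559.94590108  23.26143683 272.12038176] [-3.14157764e+00 -3.13471763e-04  3.06423922e+00] [ 3.88294431e-02  2.30331075e-01  1.74719509e+00  2.33271904e-05
  1.16437959e+00 -1.45462268e+00]
```

View pics/w1.png

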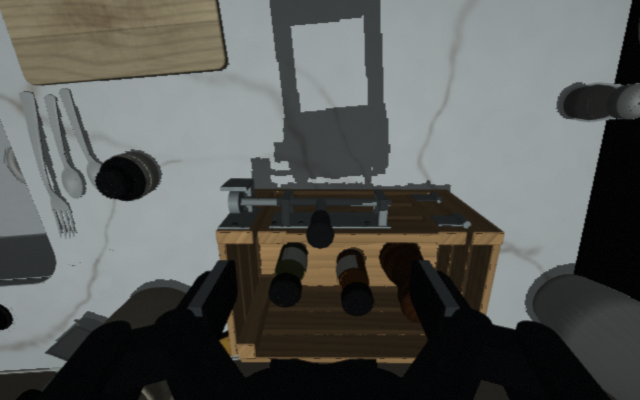

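The wrist view shows the knob at about (320,229) between the open fingers. The gate's front edge is level in the image, from (221,232) to (502,233), so the yaw matches. I'll take a second wrist view after a small sideways shift and triangulate.

```bash
python3 -m inch '[[0.03,0.02,0,0,0,0,-1],[0,0,0,0,0,0,-1],[0,0,0,0,0,0,-1]]'
python3 - <<'E'
from rig import r, eyes
import cv2,pickle
from h import *
s=r.sense();f=eyes.grab_frame("wrist")
pickle.dump((s,f),open("w2.pkl","wb"))
s1,f1=pickle.load(open("w1.pkl","rb"))
a=cv2.resize(f1["img"][185:265,280:360],(400,400),interpolation=2);
u=tool(s);o=f["img"]
# predicted spot
p=np.array([579,19,187.]);M=np.linalg.inv(u@f["hand_eye"])@np.r_[p,1];q=(int(f["fx"]*M[0]/M[2]+f["cx"]),int(f["fy"]*M[1]/M[2]+f["cy"]));print(q)
b=cv2.resize(o[q[1]-45:q[1]+35,q[0]-40:q[0]+40],(400,400),interpolation=2)
cv2.imwrite("pics/w12.png",cv2.convertScaleAbs(np.hstack([a,b]),alpha=2))
E
```

```text
clock: 2.3
eef_pos: [531.5, 45.7, 272.5]
tcp_rot: [-3.142, 0.001, 3.067]
contact_force: [1.0, -0.3, -0.0]
opening: 1.0
grasp_force: 0.0
(292, 272)
```

View pics/w12.png

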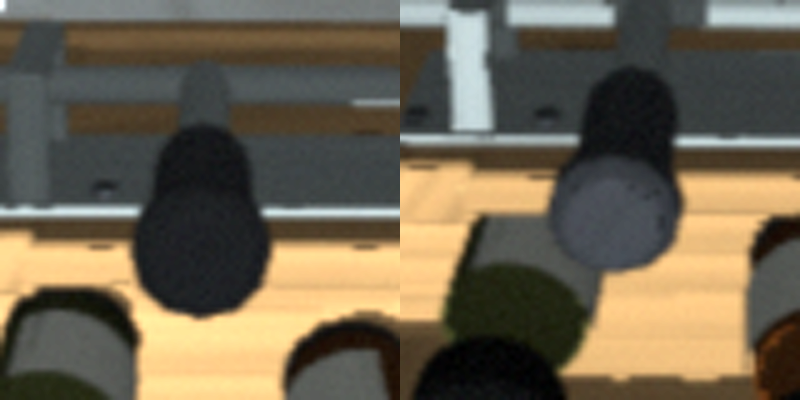

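In view 1 the cap disc is at (202,252) in the crop, which is pixel (320.4,235.4). In view 2 it is at (217,213), pixel (295.4,269.6).

Run:
```python
import pickle;from h import *
d=pickle.load(open("a.pkl","rb"));S,T=d["scene"],d["top"]
s1,f1=pickle.load(open("w1.pkl","rb"));s2,f2=pickle.load(open("w2.pkl","rb"))
w=[ray(f1,320.4,235.4,tool(s1)),ray(f2,295.4,269.6,tool(s2))]
print(tri(w),tri(w+[ray(S,310,187.5),ray(T,336.7,214.3)]))
p=tri(w)[0]
for q in w:print(plane(q,187))
a,b=plane(ray(f1,221,232,tool(s1)),140),plane(ray(f1,502,233,tool(s1)),140);print(a,b)
p=np.array([p[0],p[1],163])
print("tool shift to z=163:",tool(s2)[:3,:3].T@(p-s2["eef_pos"]))
```

```text
(array([576.87440187,  20.95128961, 185.64937362]), [np.float64(0.16820390198473276), np.float64(0.1682039019847963)]) (array([579.74119497,  20.26636563, 180.7656781 ]), [np.float64(0.703640516590665), np.float64(0.20218917276509446), np.float64(0.9600837955139052), np.float64(0.5016505320515772)])
[576.12173842  20.88547967 187.        ]
[576.18156299  21.27644588 187.        ]
[587.514132  -72.7135571 140.       ] [608.99735306 186.83665006 140.        ]
tool shift to z=163: [-47.02262153 -21.3294968  109.56466076]
```

```bash
python3 -m inch '[[-0.047,-0.0213,0,0,0,0,-1],[0,0,0.027,0,0,0,-1],[0,0,0.027,0,0,0,-1],[0,0,0.027,0,0,0,-1],[0,0,0.0265,0,0,0,-1],[0,0,0,0,0,0,-1],[0,0,0,0,0,0,-1]]'
python3 -m inch '[[0,0,0,0,0,0,-0.2],[0,0,0,0,0,0,0.2],[0,0,0,0,0,0,0.5],[0,0,0,0,0,0,1],[0,0,0,0,0,0,1],[0,0,0,0,0,0,1],[0,0,0,0,0,0,1],[0,0,0,0,0,0,1]]' 40
python3 - <<'E'
from rig import r, eyes
import cv2
f=eyes.grab_frame("wrist");cv2.imwrite("pics/w3.png",f["img"])
E
```

```text
clock: 3.05
eef_pos: [576.0, 21.1, 164.9]
tcp_rot: [-3.141, -0.001, 3.067]
contact_force: [0.8, 0.5, 0.2]
opening: 1.001
grasp_force: 0.0
clock: 3.85
eef_pos: [575.9, 21.4, 165.4]
tcp_rot: [3.142, 0.001, 3.068]
contact_force: [-0.4, -0.1, 6.9]
opening: 0.229
grasp_force: 38.8
```

View pics/w3.png

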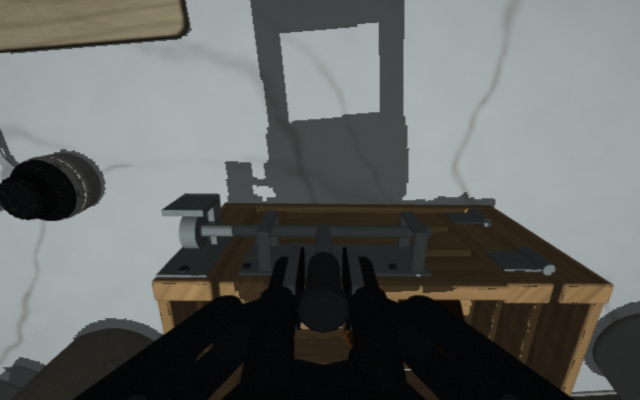

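The jaws hold the knob (opening about 19 mm, grip 39 N), and the collar is at image (187,230) behind the lip. Next I lift the bolt.

```bash
python3 -m inch '[[0,0,-0.003,0,0,0,1],[0,0,-0.003,0,0,0,1],[0,0,-0.003,0,0,0,1],[0,0,-0.0035,0,0,0,1],[0,0,0,0,0,0,1],[0,0,0,0,0,0,1]]'
python3 - <<'E'
from rig import r, eyes
import cv2,numpy as np
a=eyes.grab_frame("wrist")["img"][170:370,140:440];b=eyes.grab_frame("scene")["img"][140:280,270:410]
c=np.hstack([cv2.resize(a,(450,300),interpolation=2),cv2.resize(b,(300,300),interpolation=2)]);cv2.imwrite("pics/w4.png",cv2.convertScaleAbs(c,alpha=1.8))
E
```

```text
clock: 4.5
eef_pos: [575.6, 21.5, 177.4]
tcp_rot: [3.142, 0.0, 3.068]
contact_force: [0.9, 0.4, -1.8]
opening: 0.235
grasp_force: 39.2
```

View pics/w4.png

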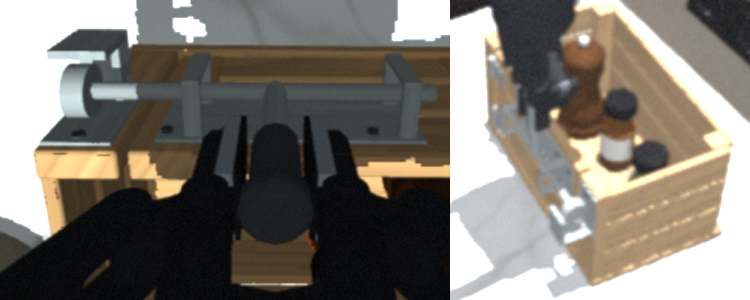

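The knob hasn't slipped in the jaws: it's still at (323,310) and the wrist carries the bolt's weight. The bolt is up 12 mm, so I draw it along tool +y.

```bash
python3 -m inch '[[0,0.003,0,0,0,0,1],[0,0.003,0,0,0,0,1],[0,0.003,0,0,0,0,1],[0,0.003,0,0,0,0,1],[0,0,0,0,0,0,1]]'
```

```text
clock: 5.1
eef_pos: [576.5, 33.9, 177.3]
tcp_rot: [3.141, 0.0, 3.068]
contact_force: [2.5, -0.1, -2.2]
opening: 0.233
grasp_force: 39.2
```

```bash
python3 -m inch '[[0,0.004,0,0,0,0,1],[0,0.004,0,0,0,0,1],[0,0.004,0,0,0,0,1],[0,0.004,0,0,0,0,1],[0,0.004,0,0,0,0,1],[0,0.003,0,0,0,0,1],[0,0,0,0,0,0,1]]'
python3 - <<'E'
from rig import r, eyes
import cv2
cv2.imwrite("pics/w5.png",cv2.convertScaleAbs(eyes.grab_frame("wrist")["img"],alpha=1.6))
E
```

```text
clock: 5.8
eef_pos: [577.9, 56.4, 177.2]
tcp_rot: [-3.141, -0.0, 3.068]
contact_force: [2.3, -2.1, -1.2]
opening: 0.229
grasp_force: 39.4
```

View pics/w5.png

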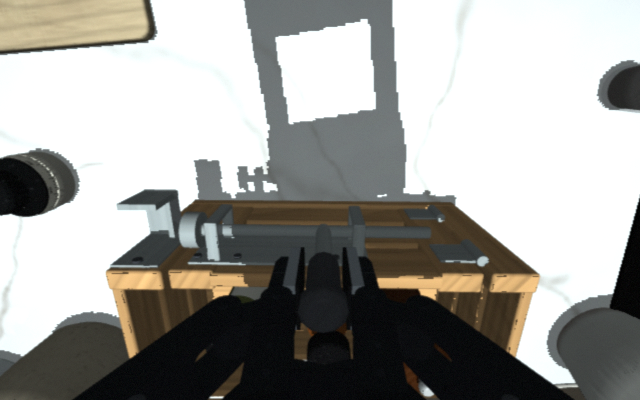

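The collar is clear of the keeper, at image (190,230) beside the staple, with 35 mm drawn. The hinge is at tool (-24, +105) mm. I swing in 3° arc steps of (5.46, 1.40) mm, turning the tool with the gate.

```bash
python3 -m inch '[[0.0055,0.0014,0,0,0,3,1],[0.0055,0.0014,0,0,0,3,1],[0.0055,0.0014,0,0,0,3,1],[0.0055,0.0014,0,0,0,3,1],[0,0,0,0,0,0,1]]'
```

```text
clock: 6.35
eef_pos: [557.4, 65.6, 177.6]
tcp_rot: [3.141, 0.001, 2.858]
contact_force: [4.1, -1.9, -1.3]
opening: 0.234
grasp_force: 39.4
```

```bash
python3 -m inch '[[0.0055,0.0014,0,0,0,3,1],[0.0055,0.0014,0,0,0,3,1],[0.0055,0.0014,0,0,0,3,1],[0.0055,0.0014,0,0,0,3,1],[0,0,0,0,0,0,1],[0,0,0,0,0,0,1],[0,0,0,0,0,0,1]]'
python3 - <<'E'
from rig import r, eyes
import cv2,numpy as np
a=eyes.grab_frame("top")["img"][120:240,240:400];b=eyes.grab_frame("wrist")["img"]
c=np.hstack([cv2.resize(a,(400,300),interpolation=2),cv2.resize(b,(400,300))]);cv2.imwrite("pics/w6.png",cv2.convertScaleAbs(c,alpha=1.4))
E
```

```text
clock: 7.05
eef_pos: [539.6, 77.9, 177.6]
tcp_rot: [3.141, 0.001, 2.652]
contact_force: [5.6, -2.3, -1.0]
opening: 0.233
grasp_force: 39.4
```

View pics/w6.png

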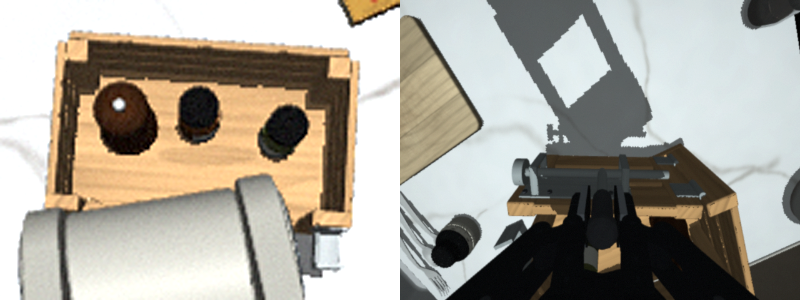

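The wrist view shows the gate swung open about 0.42 rad, level with the jaws. The knob is still gripped, the bolt is drawn, and the mill and jars are undisturbed. The hold is steady, so I hand in.

```bash
python3 -m inch '[[0,0,0,0,0,0,1],[0,0,0,0,0,0,1],[0,0,0,0,0,0,1]]'; python3 -c "
from rig import r
print(r.sign_off())"
```

```text
clock: 7.45
eef_pos: [539.6, 77.9, 177.5]
tcp_rot: [3.141, 0.001, 2.652]
contact_force: [4.9, -2.9, -2.1]
opening: 0.234
grasp_force: 39.4
the job is handed in; nothing more can be done
None
```

I lifted the bolt over the keeper's lip, drew it back about 35 mm, and handed in at 7.45 s with the gate held steady about 0.42 rad (8 cm) open; the bystanders in view had not moved, but sign-off gave no verdict.

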